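Set the inner knob of the play-oven timer

ROBOT

A 7-joint arm with a two-finger parallel gripper is mounted at the origin on the work surface. World frame = base frame: x ahead of the robot, y to its left, z up, the work surface at z = 0. Lengths are in m, angles in rad, forces in N, time in s.
With the tool pointing down it reaches from about 0.425 to 0.875 m from the base axis. Payload 9.9 kg.
Tool frame: the origin (TCP) lies at the very end of the fingers, on their centre line; the grasp point (between the pads) lies 19 mm behind it (env.grasp_offset is the distance from the TCP to the grasp point, in m); z points along the fingers, y is the direction in which the jaws open and shut (so a half turn about z gives the same grasp; the last joint's range is limited). The gripper opens to 85 mm and grips with 20 to 120 N. Pads are 22 mm wide; open, the fingers measure 114 mm over their backs; the gripper's body (76 mm by 85 mm) begins 54 mm behind the grasp point. The pads swing forward as they close: fully open they stand 13 mm farther back than shut.
Start: joints at [1.17, 0.576, 0.025, 1.437, -0.015, 1.129, -0.057], TCP at [0.21, -0.641, 0.231] pointing down, gripper open.
Joint ranges: [-2.76, 2.76], [-0.34, 2.15], [-1.52, 1.57], [0.19, 2.46], [-1.09, 4.23], [0.17, 1.99], [-2.82, 2.82]. Speed limits (rad/s): [2.22, 2.22, 3.01, 3.01, 3.14, 3.14, 3.14].

INTERFACE

Orientations are given as a unit quaternion [x, y, z, w].
In Python, from bench import env gives the robot as it stands.
- The arm moves only by the tool step_arm, never from a script. Its argument "motion" is a list of rows, each an object of numbers: "tx", "ty", "tz": the shift along the tool's x, y, z in units of 25 mm (1.0 is 25 mm); "wx", "wy", "wz": the turn, a rotation vector about the tool's x, y, z in units of 6 degrees (1.0 is 6 degrees); "claw": the closure, from 0 (fully open) to 1 (shut). In form: [{"tx": .., "ty": .., "tz": .., "wx": .., "wy": .., "wz": .., "claw": ..}, ...]. A call has 1 to 10 rows; each row is the pose to reach, as a shift and turn from the pose commanded when the call began, along the tool's axes at that moment; what a row does not reach only later rows make up. A row lasts 1/12 s, in which the tool goes at most 41.7 mm and 7.16 degrees, less where a joint would pass 70% of its speed; a pose out of reach is approached as far as the arm can. A call with a gripper value outside its range is refused whole. The fingers move at their own pace and stop on an object; "force" is the grip in N (left out, the last holds). Time passes only in rows, so rows that repeat a pose let the fingers close. It gives the time, the measured TCP pose, the force and the opening at its end, in the units of the state.
- env.get_state(): the state, without advancing time (a new reading comes with each control period).
- env.get_image(name): name is "side" or "top" or "wrist"; returns a dict with "color" (400x640x3 uint8, red, green, blue), "depth" (400x640 float32, m along the optical axis (not along the pixel's ray), 0 where there is no reading), "fx", "fy", "cx", "cy" (pixels), "R" (3x3) and "t" (3): a world point X has camera coordinates R X + t. Camera axes: x right, y down, z forward; pixel columns grow to the right and rows downward; lengths in m; the calibration is good to about 2 mm. A picture is of the moment at which its call begins.
- env.hand_in(): hands the job in, once; it reports no verdict.
The state is a dict: "t": time; "qpos": joint angles; "joint_velocities": joint speeds; "joint_efforts": joint torques, N m; "tool_pos": TCP position; "orientation": TCP orientation; "ft_force": force on the tool from outside, world axes, zero at the start; "ft_torque": the same for the moment, N m; "opening": finger opening in m.
Only numpy, scipy, OpenCV 4.12 (cv2) and the standard library are available. Lean on these libraries where they do the work, as an engineer would, in place of code of your own. Each camera call takes 0.05 s, during which the arm holds its last target.

TASK

Two wooden dials are screwed to the playroom bench; the play-oven timer is the one with the wide white ring around its knob. Its ring is already set to the cooking time, so turn only the small inner knob until its pointer points straight at the round pip on the ring, without dragging the ring along, then let go. Leave the knob of the plain dial, the one with no ring, as it is.

Things in the scene. Friction and masses are not known exactly. Their poses are not given: they have to be found in the camera images.
- timer: The timer's fixed wooden base block, 140 mm square, 40 mm high; origin under its centre, z up. Ring and inner knob turn about its vertical centre line. Clearances above the bench: ring top 54 mm, pip top 56.5 mm, pointer tongue top 59.5 mm, so keep fingertips above 62 mm. At the start the pointer is 0.5 to 1.4 rad anticlockwise (seen from above) of the pip.
- inner_knob (a point): Timer's inner knob: upright dark wooden bar, 16 mm thick; its flat sides face its +y and -y and run from x = -13 to +14 mm; low in front a flat 8 mm wide tongue reaches out over the ring to a tip at x = 38 mm, the pointer. The point is on the turning axis, 84 mm above the bench; bar top at 96 mm. x to the pointer tip, z up; turns with the knob, both ways, stays where left (0.03 N m).
- ring_pip (a point): Round dark pip, 16 mm across, 2.5 mm proud, on the timer's white outer ring. The point is its top centre, 50 mm from the axis that ring and inner knob share, 56.5 mm above the bench. x from the axis out through the pip, z up. The ring (51 mm inside, 118 mm outside diameter) turns very easily (0.02 N m) if touched and must stay put.
- plain_knob (a point): Tip of the pointer tongue of the plain dial's knob, 38 mm from its axis, 59.5 mm above the bench: knob of the same size and shape as the timer's inner knob, on a like block, but with no ring. It stands left or right of the timer, 0.2 to 0.5 m away. x from its axis to the pointer tip. Not to be turned.
There are look-alikes about, which are no part of the job. What is shaped like the timer but purple is not meant.

How it is judged:
By the outcome, as a careful person would: the job done as asked, in the order asked, and still so for the second after the job is handed in, with the robot touching nothing.
It also fails if it takes over 32 s, if anything falls off the work surface, if the arm or the gripper's body presses on something with over 40 N, if the wrist force passes 120 N, or if a joint passes its speed limit or range.

## Working session

There is one attempt and no reset: what is moved stays moved. The work goes in short steps, Python scripts to look and compute and a tool call to move; the robot and the scene stay as the last step left them, time stands still between calls to the robot, and variables do not carry over. Pictures are saved under pics/ and viewed, and the job is handed in when it is done.

Besides the shell and the picture viewer there is one more tool, called by a JSON object that holds its "op" and its "data". step_arm: Moves the arm, as the interface text tells. Its arguments: {"type":"object","properties":{"motion":{"type":"array","items":{"type":"object","properties":{"tx":{"type":"number"},"ty":{"type":"number"},"tz":{"type":"number"},"wx":{"type":"number"},"wy":{"type":"number"},"wz":{"type":"number"},"claw":{"type":"number"}}}},"force":{"type":"number"}},"required":["motion"]}

```bash
ls; mkdir -p pics; python3 - <<'E'
from bench import env
import cv2,numpy as np,pickle
s=env.get_state();print(s['t'],s['tool_pos'],s['orientation'],s['opening'])
for n in("top","side"):
    im=env.get_image(n);pickle.dump(im,open(f'{n}0.pkl','wb'));cv2.imwrite(f'pics/{n}0.png',im['color'][...,::-1])
    print(n,im['fx'],im['cx'],im['cy'],-im['R'].T@im['t'])
E
```

```text
pics
0.0 [ 0.21019415 -0.64096185  0.2304268 ] [ 9.87474599e-01  1.57775846e-01 -1.61639374e-04 -8.20722003e-04] 0.0855669360348219
top 419.63140638173354 323.10407915969085 202.6674322558657 [0.41147462 0.06224428 0.94908977]
side 500.4499592815002 318.36938120500366 195.12273108050104 [0.29739346 1.09246008 0.80505054]
```

View pics/top0.png

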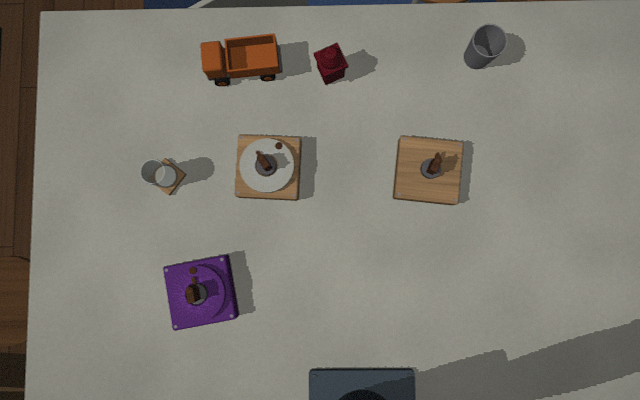

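View pics/side0.png

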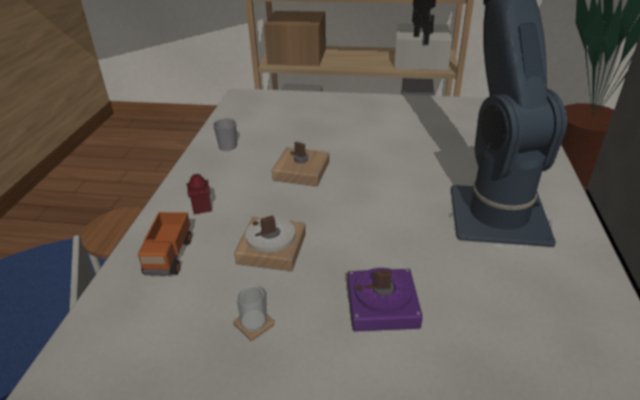

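Three candidates in the top view: wooden block with white ring (267,166), plain wooden dial (431,169), and a purple ringed dial (197,293). The white-ringed one fits the timer description; I'll confirm it in a crop.

```bash
cat > h.py <<'E'
import numpy as np,pickle,cv2
def ray(im,u,v,z):
    d=im['R'].T@np.array([(u-im['cx'])/im['fx'],(v-im['cy'])/im['fy'],1]);c=-im['R'].T@im['t']
    return c+d*(z-c[2])/d[2]
def proj(im,X):
    p=im['R']@np.array(X)+im['t'];return p[0]/p[2]*im['fx']+im['cx'],p[1]/p[2]*im['fy']+im['cy']
E
python3 - <<'E'
from h import *
a=pickle.load(open('top0.pkl','rb'))['color'][...,::-1];b=pickle.load(open('side0.pkl','rb'))['color'][...,::-1]
A=cv2.resize(a[125:210,225:310],(400,400),interpolation=cv2.INTER_CUBIC)
B=cv2.resize(b[205:275,230:310],(400,350),interpolation=cv2.INTER_CUBIC)
B=cv2.copyMakeBorder(B,0,50,0,0,0)
cv2.imwrite('pics/crop0.png',np.hstack([A,B]))
E
```

```text
(no output)
```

View pics/crop0.png

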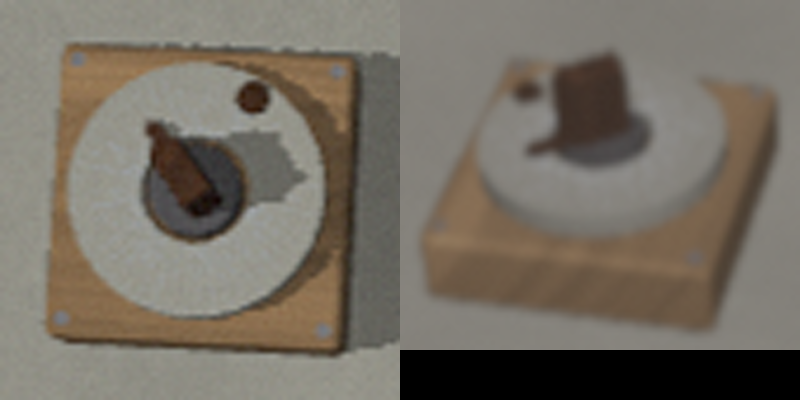

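The crop confirms it: a wooden block with a white ring, the pip at crop (253,97) and the pointer tip at about (150,127), anticlockwise of the pip. Next I measure.

```bash
python3 - <<'E'
from h import *
im=pickle.load(open('top0.pkl','rb'));c=im['color'];print('camR',im['R'].round(3).tolist())
s=400/85
cr=lambda x,y:((x+.5)/s-.5+225,(y+.5)/s-.5+125)
hsv=cv2.cvtColor(c,cv2.COLOR_RGB2HSV)
# block top mask (wood) fit incl interior
m=np.zeros(c.shape[:2],np.uint8);m[125:210,225:305]=1
wood=((hsv[...,1]>70)&(hsv[...,2]>90)&(m>0)).astype(np.uint8)
r=cv2.minAreaRect(cv2.findNonZero(wood));print('wood',r, ray(im,*r[0],.04), r[1][0]*(im['t'][2]-.04)/im['fx'])
# ring: low-sat bright pixels inside block
white=((hsv[...,1]<60)&(hsv[...,2]>120)).astype(np.uint8)
n,l,st,ce=cv2.connectedComponentsWithStats(white,connectivity=4)
k=l[170,245];print(st[k])
P=cv2.convexHull(cv2.findNonZero((l==k).astype(np.uint8)))
if st[k][2]<80:
    W=np.array([ray(im,*p[0],.054)[:2] for p in P]);
    x=np.linalg.lstsq(np.c_[2*W,np.ones(len(W))],(W**2).sum(1),rcond=None)[0];print('ring',x[:2],np.sqrt(x[2]+x[0]**2+x[1]**2))
# dark brown blobs
g=((hsv[...,1]>90)&(hsv[...,2]<105)&(m>0)).astype(np.uint8)
n,l,st,ce=cv2.connectedComponentsWithStats(g)
for i in range(1,n):
    if st[i][4]>8:print('brown',st[i],ce[i],ray(im,*ce[i],.0565)[:2])
print('pip',ray(im,*cr(253,97),.0565)[:2],'tip',ray(im,*cr(150,127),.0585)[:2])
ax=ray(im,*cr(197,190),.054);print('ringhand',ax)
E
```

```text
camR [[-0.012, -1.0, -0.019], [-0.997, 0.014, -0.074], [0.075, 0.018, -0.997]]
wood ((267.0112609863281, 166.26882934570312), (62.413597106933594, 62.413597106933594), 2.7927021980285645) [0.56114109 0.2006444  0.04      ] 0.1300700574066418
[ 239  138   55   54 1662]
ring [0.56224089 0.20076168] 0.05873290701825861
brown [237 139  64  61 393] [289.25954198 170.18066158] [0.54919786 0.15021467]
brown [276 143   6   6  30] [278.33333333 145.5       ] [0.60331948 0.17350642]
brown [256 151  16  20 132] [262.83333333 161.1969697 ] [0.56959709 0.20713323]
pip [0.60393362 0.17342703] tip [0.59036266 0.2204983 ]
ringhand [0.56166074 0.19968076 0.054     ]
```

```bash
cat >> h.py <<'E'
from scipy.spatial.transform import Rotation as Ro
def go(s,pos,yaw):
    R0=Ro.from_quat(s['orientation']);x=[np.cos(yaw),np.sin(yaw),0];y=[np.sin(yaw),-np.cos(yaw),0]
    R1=Ro.from_matrix(np.c_[x,y,[0,0,-1]])
    t=R0.inv().apply(np.array(pos)-s['tool_pos'])/.025
    w=np.degrees((R0.inv()*R1).as_rotvec())/6
    return 't',t.round(2),'w',w.round(2)
def yaw(s):
    x=Ro.from_quat(s['orientation']).as_matrix()[:,0];return np.arctan2(x[1],x[0])
E
python3 - <<'E'
from h import *
from bench import env
s=env.get_state();print(s['qpos'].round(3) if hasattr(s['qpos'],'round') else s['qpos'],yaw(s));print(go(s,[.52,-.28,.23],1.3))
E
```

```text
[ 1.17   0.576  0.025  1.438 -0.015  1.129 -0.056] 0.31687183914947703
('t', array([16.28, -9.86,  0.03]), 'w', array([-0.01, -0.01, -9.39]))
```

{"op": "step_arm", "data": {"motion": [{"tx": 16.3, "ty": -9.9, "wz": -9.4, "claw": 0}, {"tx": 16.3, "ty": -9.9, "wz": -9.4, "claw": 0}, {"tx": 16.3, "ty": -9.9, "wz": -9.4, "claw": 0}, {"tx": 16.3, "ty": -9.9, "wz": -9.4, "claw": 0}, {"tx": 16.3, "ty": -9.9, "wz": -9.4, "claw": 0}, {"tx": 16.3, "ty": -9.9, "wz": -9.4, "claw": 0}, {"tx": 16.3, "ty": -9.9, "wz": -9.4, "claw": 0}, {"tx": 16.3, "ty": -9.9, "wz": -9.4, "claw": 0}, {"tx": 16.3, "ty": -9.9, "wz": -9.4, "claw": 0}, {"tx": 16.3, "ty": -9.9, "wz": -9.4, "claw": 0}]}}

```text
invalid input at $.motion[0]: expected keys tx, ty, tz, wx, wy, wz, claw
```

```bash
python3 - <<'E'
from h import *
from bench import env
s=env.get_state();print(np.round(s['qpos'],3),yaw(s),s['tool_pos']);print(go(s,[.562,.12,.23],2.6))
E
```

```text
[ 1.17   0.576  0.025  1.438 -0.015  1.129 -0.056] 0.31687183914947703 [ 0.21017634 -0.64103361  0.23053964]
('t', array([ 22.86, -24.54,   0.06]), 'w', array([-1.00e-02, -2.00e-02, -2.18e+01]))
```

{"op": "step_arm", "data": {"motion": [{"tx": 16.3, "ty": -9.9, "tz": 0, "wx": 0, "wy": 0, "wz": -9.4, "claw": 0}, {"tx": 16.3, "ty": -9.9, "tz": 0, "wx": 0, "wy": 0, "wz": -9.4, "claw": 0}, {"tx": 16.3, "ty": -9.9, "tz": 0, "wx": 0, "wy": 0, "wz": -9.4, "claw": 0}, {"tx": 16.3, "ty": -9.9, "tz": 0, "wx": 0, "wy": 0, "wz": -9.4, "claw": 0}, {"tx": 16.3, "ty": -9.9, "tz": 0, "wx": 0, "wy": 0, "wz": -9.4, "claw": 0}, {"tx": 16.3, "ty": -9.9, "tz": 0, "wx": 0, "wy": 0, "wz": -9.4, "claw": 0}, {"tx": 16.3, "ty": -9.9, "tz": 0, "wx": 0, "wy": 0, "wz": -9.4, "claw": 0}, {"tx": 16.3, "ty": -9.9, "tz": 0, "wx": 0, "wy": 0, "wz": -9.4, "claw": 0}, {"tx": 16.3, "ty": -9.9, "tz": 0, "wx": 0, "wy": 0, "wz": -9.4, "claw": 0}, {"tx": 16.3, "ty": -9.9, "tz": 0, "wx": 0, "wy": 0, "wz": -9.4, "claw": 0}]}}

```text
t: 0.93
tool_pos: [0.482, -0.3233, 0.2311]
orientation: [0.796, 0.606, -0.0, -0.0]
ft_force: [0.9, -0.6, -0.0]
opening: 0.0858
```

```bash
python3 - <<'E'
from h import *
from bench import env
s=env.get_state();print(np.round(s['qpos'],3),yaw(s),s['tool_pos']);print(go(s,[.562,.12,.23],2.6))
E
```

```text
[ 0.702  0.443 -0.286  1.688  0.141  1.031  0.099] 1.301525590345115 [ 0.48197882 -0.32330853  0.23112996]
('t', array([17.94, -1.63,  0.05]), 'w', array([ -0. ,  -0. , -12.4]))
```

{"op": "step_arm", "data": {"motion": [{"tx": 17.9, "ty": -1.6, "tz": 0, "wx": 0, "wy": 0, "wz": -12.4, "claw": 0}, {"tx": 17.9, "ty": -1.6, "tz": 0, "wx": 0, "wy": 0, "wz": -12.4, "claw": 0}, {"tx": 17.9, "ty": -1.6, "tz": 0, "wx": 0, "wy": 0, "wz": -12.4, "claw": 0}, {"tx": 17.9, "ty": -1.6, "tz": 0, "wx": 0, "wy": 0, "wz": -12.4, "claw": 0}, {"tx": 17.9, "ty": -1.6, "tz": 0, "wx": 0, "wy": 0, "wz": -12.4, "claw": 0}, {"tx": 17.9, "ty": -1.6, "tz": 0, "wx": 0, "wy": 0, "wz": -12.4, "claw": 0}, {"tx": 17.9, "ty": -1.6, "tz": 0, "wx": 0, "wy": 0, "wz": -12.4, "claw": 0}, {"tx": 17.9, "ty": -1.6, "tz": 0, "wx": 0, "wy": 0, "wz": -12.4, "claw": 0}, {"tx": 17.9, "ty": -1.6, "tz": 0, "wx": 0, "wy": 0, "wz": -12.4, "claw": 0}, {"tx": 17.9, "ty": -1.6, "tz": 0, "wx": 0, "wy": 0, "wz": -12.4, "claw": 0}]}}

```text
t: 1.77
tool_pos: [0.556, 0.0867, 0.2312]
orientation: [0.288, 0.958, -0.0, -0.0]
ft_force: [1.0, -0.2, 0.1]
opening: 0.0857
```

```bash
python3 - <<'E'
from h import *
from bench import env
s=env.get_state();print(np.round(s['qpos'],3),yaw(s),s['tool_pos']);print(go(s,[.562,.2005,.23],.614+np.pi))
E
```

```text
[ 0.209  0.467 -0.67   1.724  0.326  1.064  0.417] 2.556853829968615 [0.55598425 0.08673249 0.23122885]
('t', array([2.31, 3.93, 0.05]), 'w', array([ -0.  ,  -0.  , -11.45]))
```

{"op": "step_arm", "data": {"motion": [{"tx": 2.3, "ty": 3.9, "tz": 0, "wx": 0, "wy": 0, "wz": -11.4, "claw": 0}, {"tx": 2.3, "ty": 3.9, "tz": 0, "wx": 0, "wy": 0, "wz": -11.4, "claw": 0}, {"tx": 2.3, "ty": 3.9, "tz": 0, "wx": 0, "wy": 0, "wz": -11.4, "claw": 0}, {"tx": 2.3, "ty": 3.9, "tz": 0, "wx": 0, "wy": 0, "wz": -11.4, "claw": 0}, {"tx": 2.3, "ty": 3.9, "tz": 0, "wx": 0, "wy": 0, "wz": -11.4, "claw": 0}, {"tx": 2.3, "ty": 3.9, "tz": 0, "wx": 0, "wy": 0, "wz": -11.4, "claw": 0}, {"tx": 2.3, "ty": 3.9, "tz": 0, "wx": 0, "wy": 0, "wz": -11.4, "claw": 0}, {"tx": 2.3, "ty": 3.9, "tz": 0, "wx": 0, "wy": 0, "wz": -11.4, "claw": 0}, {"tx": 2.3, "ty": 3.9, "tz": 0, "wx": 0, "wy": 0, "wz": -11.4, "claw": 0}, {"tx": 2.3, "ty": 3.9, "tz": 0, "wx": 0, "wy": 0, "wz": -11.4, "claw": 0}]}}

```text
t: 2.6
tool_pos: [0.5625, 0.1976, 0.2308]
orientation: [-0.3, 0.954, -0.0, -0.0]
ft_force: [-0.2, 0.2, 0.3]
opening: 0.0855
```

```bash
python3 - <<'E'
from h import *
from bench import env
s=env.get_state();print(np.round(s['qpos'],3),yaw(s),s['tool_pos']);print(go(s,[.562,.2005,.23],.614+np.pi))
im=env.get_image('wrist');pickle.dump(im,open('w1.pkl','wb'));cv2.imwrite('pics/w1.png',im['color'][...,::-1])
print(im['R'].round(3),-im['R'].T@im['t'],proj(im,[.562,.2005,.054]),im['fx'])
E
```

```text
[ 0.171  0.602 -0.977  1.633  0.529  1.195  1.257] -2.531396163911377 [0.5625049  0.19762196 0.23081258]
('t', array([-0.05,  0.11,  0.03]), 'w', array([ 0.  , -0.01, -0.04]))
[[-0.572  0.82   0.   ]
 [ 0.787  0.549  0.281]
 [ 0.23   0.161 -0.96 ]] [0.50445275 0.15710069 0.3733858 ] (np.float64(321.39911522501563), np.float64(179.8950574369531)) 299.26004758987165
```

View pics/w1.png

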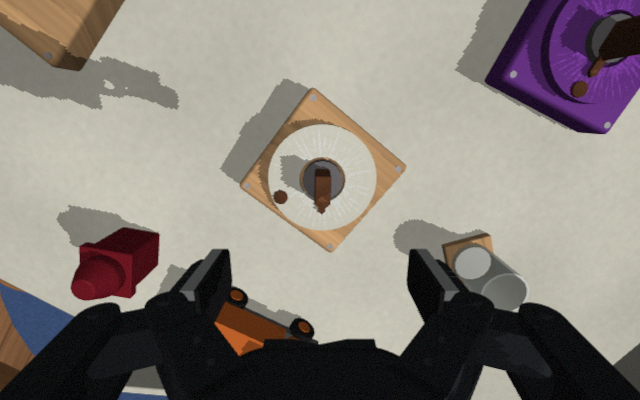

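Wrist view: timer ring centred near (322,177), pointer tip (321,212), pip (280,197), jaws already straddling the bar's sides. Measuring from this view.

```bash
cat > meas.py <<'E'
from h import *
import sys
def meas(f,z0,out):
    im=pickle.load(open(f,'rb'));c=im['color'];hsv=cv2.cvtColor(c,cv2.COLOR_RGB2HSV)
    A0=np.array([.562,.2005])
    # world coords for every pixel on plane .054
    v,u=np.mgrid[0:400,0:640];
    d=np.stack([(u-im['cx'])/im['fx'],(v-im['cy'])/im['fy'],np.ones_like(u,float)],-1)@im['R'];C=-im['R'].T@im['t']
    P=C+d*((.054-C[2])/d[...,2])[...,None];r=np.hypot(P[...,0]-A0[0],P[...,1]-A0[1])
    white=((hsv[...,1]<45)&(hsv[...,2]>95)&(r<.067)).astype(np.uint8)
    n,l,st,ce=cv2.connectedComponentsWithStats(white,connectivity=4);k=1+np.argmax(st[1:,4])
    cn=cv2.convexHull(cv2.findNonZero((l==k).astype(np.uint8)))[:,0]
    W=np.array([ray(im,*p,.054)[:2] for p in cn])
    x=np.linalg.lstsq(np.c_[2*W,np.ones(len(W))],(W**2).sum(1),rcond=None)[0];R=np.sqrt(x[2]+x[0]**2+x[1]**2);ax=x[:2]
    print('axis',ax.round(4),'R',R.round(4))
    br=((hsv[...,1]>100)&(hsv[...,2]<125)&(r<.062)).astype(np.uint8)
    n,l,st,ce=cv2.connectedComponentsWithStats(br)
    for i in range(1,n):
        if st[i][4]>15:
            p=ray(im,*ce[i],.0565)[:2]-ax;print('blob',st[i],ce[i].round(1),'r',np.hypot(*p).round(4),'ang',np.arctan2(p[1],p[0]).round(3))
    u0,v0=map(int,proj(im,[*A0,.054]));h=45
    cr=c[v0-h:v0+h,u0-h:u0+h,::-1];cv2.imwrite(out,cv2.resize(cr,(540,540),interpolation=cv2.INTER_CUBIC));print('crop org',u0-h,v0-h,'x6')
    return im,ax
if __name__=='__main__':meas(sys.argv[1],0,sys.argv[2])
E
python3 meas.py w1.pkl pics/w1c.png
```

```text
axis [0.5615 0.2004] R 0.0587
blob [293 124  15   7  32] [299.5 127. ] r 0.0604 ang -2.143
blob [265 132  26  42 109] [274.7 150.6] r 0.0588 ang -1.531
blob [301 159  17  28  60] [304.9 170.4] r 0.0208 ang -1.488
blob [332 161  12  20  39] [339.5 169.8] r 0.0222 ang 2.706
blob [315 169  16  45 587] [322.2 188.9] r 0.01 ang 0.669
blob [265 175   3  10  21] [265.8 179.5] r 0.0605 ang -0.97
blob [274 191  13  13 129] [280.  196.8] r 0.0495 ang -0.569
crop org 276 134 x6
```

View pics/w1c.png

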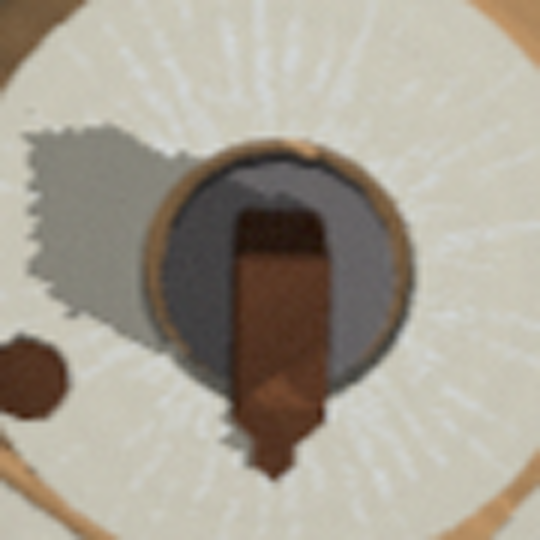

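```bash
python3 - <<'E'
from h import *
im=pickle.load(open('w1.pkl','rb'));cr=lambda x,y:((x+.5)/6-.5+276,(y+.5)/6-.5+134)
ax=np.array([.5616,.2004])
t=ray(im,*cr(273,479),.0575)[:2]-ax;print('tip',np.hypot(*t),np.arctan2(t[1],t[0]))
for a,b in(((237,256),(234,410)),((329,256),(326,410)),((283,256),(280,410))):
    # both points on top face / edge
    p,q=ray(im,*cr(*a),.096)[:2],ray(im,*cr(*b),.096)[:2];print(p-ax,q-ax,np.arctan2(*(q-p)[::-1]))
p=ray(im,*cr(30,378),.0565)[:2]-ax;print('pip',np.hypot(*p),np.arctan2(p[1],p[0]))
E
```

```text
tip 0.03786705434479357 0.5973494875750434
[-0.00663939 -0.01252513] [0.01448399 0.00150377] 0.5862520862002478
[-0.01492828 -0.00064   ] [0.00598658 0.01368819] 0.6006368315453013
[-0.01078382 -0.00658258] [0.0102353  0.00759596] 0.5934436310034944
pip 0.04875673707355784 -0.5699821878222869
```

```bash
python3 - <<'E'
from h import *
from bench import env
s=env.get_state();print(go(s,[.5616,.2004,.072],.596+np.pi))
E
```

```text
('t', array([-0.04,  0.12,  6.35]), 'w', array([ 0.  , -0.01,  0.15]))
```

{"op": "step_arm", "data": {"motion": [{"tx": -0.04, "ty": 0.12, "tz": 1, "wx": 0, "wy": 0, "wz": 0.15, "claw": 0}, {"tx": -0.04, "ty": 0.12, "tz": 2, "wx": 0, "wy": 0, "wz": 0.15, "claw": 0}, {"tx": -0.04, "ty": 0.12, "tz": 3, "wx": 0, "wy": 0, "wz": 0.15, "claw": 0}, {"tx": -0.04, "ty": 0.12, "tz": 4, "wx": 0, "wy": 0, "wz": 0.15, "claw": 0.2}, {"tx": -0.04, "ty": 0.12, "tz": 4.8, "wx": 0, "wy": 0, "wz": 0.15, "claw": 0.4}, {"tx": -0.04, "ty": 0.12, "tz": 5.5, "wx": 0, "wy": 0, "wz": 0.15, "claw": 0.5}, {"tx": -0.04, "ty": 0.12, "tz": 6, "wx": 0, "wy": 0, "wz": 0.15, "claw": 0.5}, {"tx": -0.04, "ty": 0.12, "tz": 6.3, "wx": 0, "wy": 0, "wz": 0.15, "claw": 0.5}, {"tx": -0.04, "ty": 0.12, "tz": 6.35, "wx": 0, "wy": 0, "wz": 0.15, "claw": 0.5}, {"tx": -0.04, "ty": 0.12, "tz": 6.35, "wx": 0, "wy": 0, "wz": 0.15, "claw": 0.5}], "force": 20}}

```text
t: 3.48
tool_pos: [0.5618, 0.2012, 0.0727]
orientation: [-0.289, 0.957, 0.0, -0.0]
ft_force: [0.2, -0.2, 0.7]
opening: 0.043
```

```bash
python3 - <<'E'
from h import *
from bench import env
s=env.get_state();print(np.round(s['qpos'],3),yaw(s),s['tool_pos'],s['opening']);print(go(s,[.5616,.2004,.072],.596+np.pi))
im=env.get_image('wrist');pickle.dump(im,open('w2.pkl','wb'));cv2.imwrite('pics/w2.png',im['color'][...,::-1])
E
```

```text
[ 0.087  0.764 -0.847  1.807  0.717  0.909  1.068] -2.5543603990645147 [0.5618151  0.20118048 0.07267137] 0.042992381230886945
('t', array([ 0.02, -0.02,  0.03]), 'w', array([ 0.  ,  0.  , -0.08]))
```

View pics/w2.png

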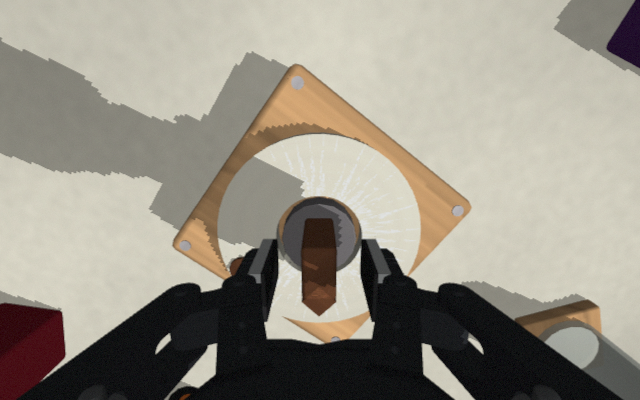

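The bar (302–337 px) sits midway between the jaws (about 263 and 376 px). Closing.

{"op": "step_arm", "data": {"motion": [{"tx": 0, "ty": 0, "tz": 0, "wx": 0, "wy": 0, "wz": 0, "claw": 0.7}, {"tx": 0, "ty": 0, "tz": 0, "wx": 0, "wy": 0, "wz": 0, "claw": 0.8}, {"tx": 0, "ty": 0, "tz": 0, "wx": 0, "wy": 0, "wz": 0, "claw": 0.9}, {"tx": 0, "ty": 0, "tz": 0, "wx": 0, "wy": 0, "wz": 0, "claw": 1}, {"tx": 0, "ty": 0, "tz": 0, "wx": 0, "wy": 0, "wz": 0, "claw": 1}, {"tx": 0, "ty": 0, "tz": 0, "wx": 0, "wy": 0, "wz": 0, "claw": 1}], "force": 25}}

```text
t: 4.03
tool_pos: [0.5622, 0.2012, 0.0735]
orientation: [-0.29, 0.957, -0.0, 0.001]
ft_force: [-1.1, -1.3, 6.5]
opening: 0.0152
```

```bash
python3 - <<'E'
from h import *
from bench import env
s=env.get_state();print(np.round(s['qpos'],3),yaw(s),s['tool_pos'],s['opening'],s['ft_force'],s['ft_torque']);print(go(s,[.5616,.2004,.072],-.570+np.pi))
im=env.get_image('wrist');pickle.dump(im,open('w3.pkl','wb'));cv2.imwrite('pics/w3.png',im['color'][...,::-1])
E
```

```text
[ 0.087  0.763 -0.848  1.807  0.717  0.909  1.068] -2.5541198710138104 [0.56222423 0.20122769 0.07350149] 0.015248722517291226 [-1.0831031  -1.28802505  6.50790876] [-0.23317059  0.12405291  0.03006567]
('t', array([ 0.04, -0.01,  0.06]), 'w', array([0.000e+00, 1.000e-02, 1.105e+01]))
```

View pics/w3.png

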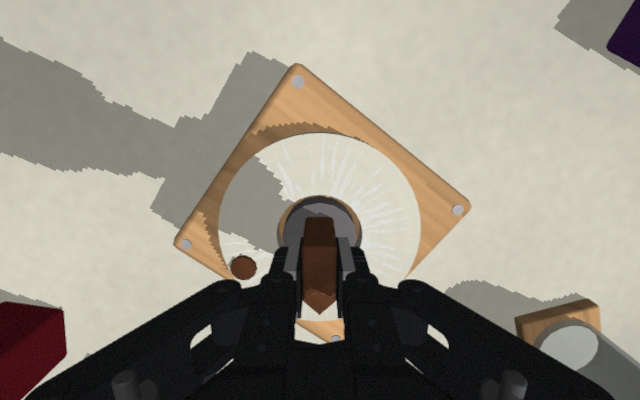

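Gripped, opening 15.2 mm (bar is 16 mm), pip still visible at (243,267). Turning clockwise.

{"op": "step_arm", "data": {"motion": [{"tx": 0, "ty": 0, "tz": 0, "wx": 0, "wy": 0, "wz": 0.5, "claw": 1}, {"tx": 0, "ty": 0, "tz": 0, "wx": 0, "wy": 0, "wz": 1.3, "claw": 1}, {"tx": 0, "ty": 0, "tz": 0, "wx": 0, "wy": 0, "wz": 2.1, "claw": 1}, {"tx": 0, "ty": 0, "tz": 0, "wx": 0, "wy": 0, "wz": 2.9, "claw": 1}, {"tx": 0, "ty": 0, "tz": 0, "wx": 0, "wy": 0, "wz": 3.7, "claw": 1}, {"tx": 0, "ty": 0, "tz": 0, "wx": 0, "wy": 0, "wz": 4.5, "claw": 1}, {"tx": 0, "ty": 0, "tz": 0, "wx": 0, "wy": 0, "wz": 5.3, "claw": 1}, {"tx": 0, "ty": 0, "tz": 0, "wx": 0, "wy": 0, "wz": 5.8, "claw": 1}, {"tx": 0, "ty": 0, "tz": 0, "wx": 0, "wy": 0, "wz": 6, "claw": 1}, {"tx": 0, "ty": 0, "tz": 0, "wx": 0, "wy": 0, "wz": 6, "claw": 1}]}}

```text
t: 4.92
tool_pos: [0.5625, 0.2004, 0.0735]
orientation: [0.021, 1.0, -0.0, 0.001]
ft_force: [-0.2, -2.7, 7.6]
opening: 0.0154
```

```bash
python3 - <<'E'
from h import *
from bench import env
s=env.get_state();print(np.round(s['qpos'],3),yaw(s),s['tool_pos'],s['opening'],s['ft_force'],s['ft_torque']);print(go(s,[.5616,.2004,.073],-.570+np.pi))
im=env.get_image('wrist');pickle.dump(im,open('w4.pkl','wb'));cv2.imwrite('pics/w4.png',im['color'][...,::-1])
E
```

```text
[ 0.     0.714 -0.685  1.81   0.596  0.834  0.548] 3.0987092170565553 [0.56245785 0.20044828 0.07349888] 0.015402493117476893 [-0.24005066 -2.69647489  7.62689221] [-0.62051224  0.01028838  0.02373217]
('t', array([ 0.03, -0.  ,  0.02]), 'w', array([-0.  ,  0.02,  5.03]))
```

View pics/w4.png

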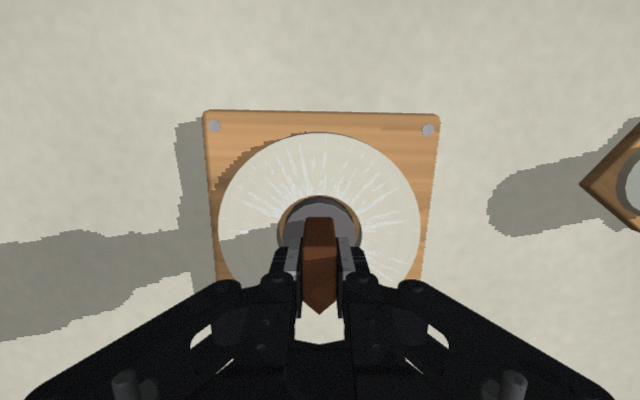

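The knob follows the grip (pointer at (319,313) between the pads); the pip is hidden by the left finger for now. Finishing the turn.

{"op": "step_arm", "data": {"motion": [{"tx": 0, "ty": 0, "tz": 0, "wx": 0, "wy": 0, "wz": 0.6, "claw": 1}, {"tx": 0, "ty": 0, "tz": 0, "wx": 0, "wy": 0, "wz": 1.4, "claw": 1}, {"tx": 0, "ty": 0, "tz": 0, "wx": 0, "wy": 0, "wz": 2.2, "claw": 1}, {"tx": 0, "ty": 0, "tz": 0, "wx": 0, "wy": 0, "wz": 3, "claw": 1}, {"tx": 0, "ty": 0, "tz": 0, "wx": 0, "wy": 0, "wz": 3.8, "claw": 1}, {"tx": 0, "ty": 0, "tz": 0, "wx": 0, "wy": 0, "wz": 4.5, "claw": 1}, {"tx": 0, "ty": 0, "tz": 0, "wx": 0, "wy": 0, "wz": 5.05, "claw": 1}, {"tx": 0, "ty": 0, "tz": 0, "wx": 0, "wy": 0, "wz": 5.05, "claw": 1}, {"tx": 0, "ty": 0, "tz": 0, "wx": 0, "wy": 0, "wz": 5.05, "claw": 1}]}}

```text
t: 5.72
tool_pos: [0.5623, 0.1998, 0.0735]
orientation: [0.282, 0.96, -0.001, 0.001]
ft_force: [-1.0, -4.4, 8.0]
opening: 0.0156
```

```bash
python3 - <<'E'
from h import *
from bench import env
s=env.get_state();print(np.round(s['qpos'],3),yaw(s)-np.pi,s['tool_pos'],s['opening'],s['ft_force'],s['ft_torque']);print(go(s,[.5616,.2004,.073],-.570+np.pi))
im=env.get_image('wrist');pickle.dump(im,open('w5.pkl','wb'));cv2.imwrite('pics/w5.png',im['color'][...,::-1])
E
```

```text
[-0.082  0.681 -0.542  1.813  0.483  0.781  0.124] -0.5708595925077762 [0.56227602 0.19984053 0.0734742 ] 0.015557757486487817 [-0.98621723 -4.40873713  7.95369409] [-1.00833714  0.19556445 -0.01430355]
('t', array([0.03, 0.  , 0.02]), 'w', array([-0.01,  0.02, -0.01]))
```

View pics/w5.png

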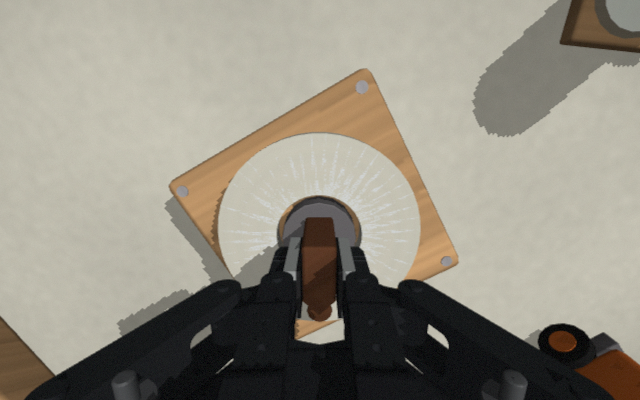

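The pip shows right behind the pointer tip (319,313), in line. Opening and lifting straight up to verify.

{"op": "step_arm", "data": {"motion": [{"tx": 0, "ty": 0, "tz": 0, "wx": 0, "wy": 0, "wz": 0, "claw": 0.7}, {"tx": 0, "ty": 0, "tz": 0, "wx": 0, "wy": 0, "wz": 0, "claw": 0.5}, {"tx": 0, "ty": 0, "tz": 0, "wx": 0, "wy": 0, "wz": 0, "claw": 0.5}, {"tx": 0, "ty": 0, "tz": 0, "wx": 0, "wy": 0, "wz": 0, "claw": 0.5}, {"tx": 0, "ty": 0, "tz": -0.8, "wx": 0, "wy": 0, "wz": 0, "claw": 0.4}, {"tx": 0, "ty": 0, "tz": -2, "wx": 0, "wy": 0, "wz": 0, "claw": 0.2}, {"tx": 0, "ty": 0, "tz": -3.2, "wx": 0, "wy": 0, "wz": 0, "claw": 0}, {"tx": 0, "ty": 0, "tz": -4.4, "wx": 0, "wy": 0, "wz": 0, "claw": 0}, {"tx": 0, "ty": 0, "tz": -5.6, "wx": 0, "wy": 0, "wz": 0, "claw": 0}, {"tx": 0, "ty": 0, "tz": -5.6, "wx": 0, "wy": 0, "wz": 0, "claw": 0}]}}

```text
t: 6.6
tool_pos: [0.5638, 0.2029, 0.2183]
orientation: [0.281, 0.96, 0.003, 0.003]
ft_force: [1.4, -0.4, -0.4]
opening: 0.0852
```

```bash
python3 - <<'E'
from h import *
from bench import env
s=env.get_state();print(s['t'],s['tool_pos'],s['opening'],s['ft_force'])
for n,f in(('wrist','w6'),('side','s6'),('top','t6')):
    im=env.get_image(n);pickle.dump(im,open(f+'.pkl','wb'));cv2.imwrite(f'pics/{f}.png',im['color'][...,::-1])
E
python3 meas.py w6.pkl pics/w6c.png
```

```text
6.6 [0.56377745 0.20291588 0.21833339] 0.08518267509190315 [ 1.35255441 -0.42279908 -0.43193488]
axis [0.5612 0.2007] R 0.0588
blob [256 155  56  80 212] [272.2 204.2] r 0.0516 ang -1.621
blob [316 158  22  30  57] [331.1 169.9] r 0.0208 ang 1.576
blob [292 168   6  19  29] [293.7 176.2] r 0.0217 ang -2.363
blob [306 170  17  45 655] [314.1 189.9] r 0.01 ang -0.586
blob [309 219  13  13 128] [314.8 225.1] r 0.0497 ang -0.562
crop org 269 135 x6
```

View pics/w6c.png

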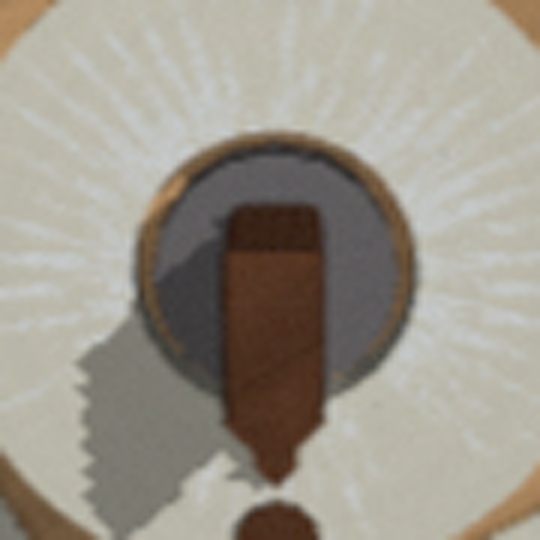

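```bash
python3 - <<'E'
from h import *
from bench import env
im=env.get_image('wrist');pickle.dump(im,open('w7.pkl','wb'))
s=env.get_state();print(s['tool_pos'])
E
python3 meas.py w7.pkl pics/w7c.png
python3 - <<'E'
from h import *
for f,cx in(('w6',(269,135)),):
    im=pickle.load(open('w6.pkl','rb'))
    t=ray(im,(277.5)/6-.5+269,(487.5)/6-.5+135,.0575)[:2]-[.5612,.2007];print('tip',np.hypot(*t),np.arctan2(t[1],t[0]))
a=cv2.imread('pics/t6.png');cv2.imwrite('pics/t6s.png',np.hstack([cv2.resize(cv2.imread('pics/w7c.png'),(400,400)),cv2.resize(cv2.imread('pics/s6.png')[205:275,230:310],(400,350)).repeat(1,0)[:400] if 0 else cv2.copyMakeBorder(cv2.resize(cv2.imread('pics/s6.png')[205:275,230:310],(400,350)),0,50,0,0,0)]))
E
```

```text
[0.56128431 0.20063639 0.21163662]
axis [0.5613 0.2006] R 0.0587
blob [303 160  39  30  86] [328.9 169.8] r 0.0178 ang 1.91
blob [259 162  44  75 198] [271.7 204.6] r 0.0536 ang -1.702
blob [296 170   6  21  35] [297.3 179.3] r 0.0217 ang -2.341
blob [310 172  17  47 681] [318.1 192.6] r 0.0098 ang -0.567
blob [312 222  14  13 133] [318.4 228.3] r 0.0494 ang -0.564
blob [304 236  18   2  28] [312.3 236.6] r 0.0594 ang -0.677
crop org 273 138 x6
tip 0.03845762705804036 -0.5595802481894427
```

View pics/t6s.png

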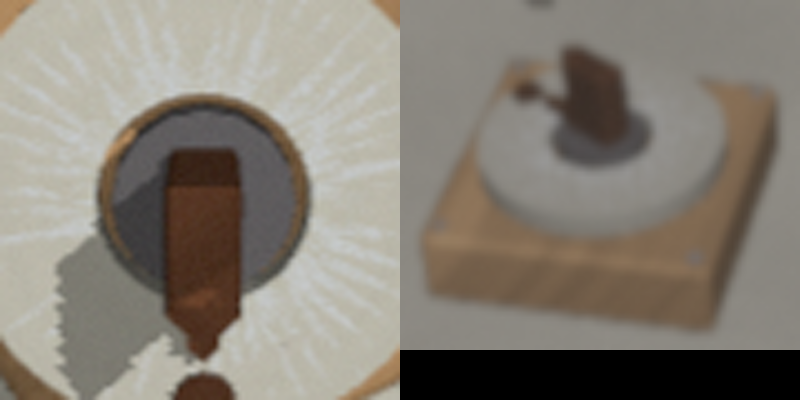

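View pics/t6.png

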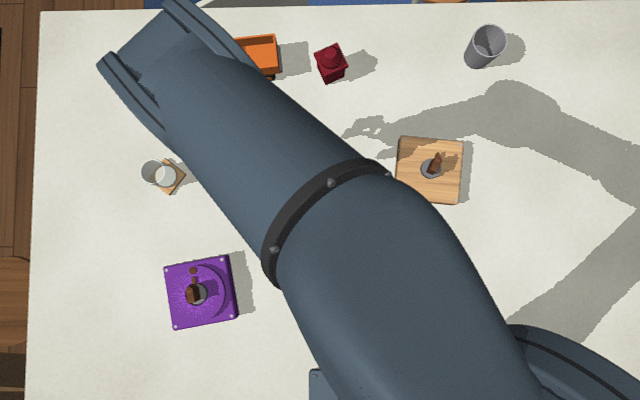

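The wrist crop shows the pointer tip aimed at the pip (crop (205,358) → (205,390)). In the side view the pip is unmoved at (525,92), and the plain dial at (432,165) in the top view is unchanged. The arm is clear, so I'm handing in.

```bash
python3 -c "
from bench import env
print(env.hand_in())"
```

```text
the job is handed in; nothing more can be done
None
```

I turned the timer's inner knob about 66° clockwise, so its pointer now points at the pip. I then let go, lifted straight up to about 0.21 m and handed the job in at about 7 s of the 32 s allowed.

- **Pointer:** the last wrist view puts the knob at −0.567 rad and the pip at −0.564 rad. A separate reading of the pointer tip gave −0.560 rad, which agrees to within about 0.4°.
- **Ring:** the pip read −0.569 rad before and −0.564 rad after. That is within measuring noise, and it looks unmoved in the side view.
- **Plain dial:** it looks the same in the top view as at the start, and the arm did not go near it.
- **Forces:** the highest reading at the end of a move was about 9 N, while gripping and turning the knob.

No check failed.

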